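# Find the crossed thumbscrew of the keel clamp and snug the sound one

## Task

One of the two wing thumbscrews on the keel clamp has been put in cross-threaded. Start each of them clockwise with a light touch, about a quarter turn, to feel which one goes stiff early; do not force that one but back it off until it is loose again and leave it so. Then run the other one fully home until it is gently snug, leave it snug and let go, without overloading either thread or shifting the spool, pigment pot and sanding block that stand around the clamp.

Things in the scene. Friction and masses are not known exactly. Their poses are not given: they have to be found in the camera images.
- clamp: keel clamp, fixed to the table: aluminium block 52 (x) x 210 (y) x 36 (z) mm on a foot 80 x 240 x 8 mm, a wooden keel strip along its front. Origin: centre of its underside, on the table; y along its length. Two thumbscrews stand on its centre line 55 mm either side of its centre, on round bosses 30 mm wide, 3 mm high
- wing_1 (a point): centre of the wing of thumbscrew 1 (left, +y end of the clamp), on the screw's upright axis, 62 mm above the table at value 0; turns with the screw. The wing is an upright steel plate 34 mm long (along this point's x axis), 9 mm thick (y axis: pinch it across this), reaching 11.5 mm below to 11 mm above this point; under it a collar of 22 mm diameter, 8 mm high
- wing_2 (a point): centre of the wing of thumbscrew 2 (right, -y end of the clamp), on the screw's upright axis, 62 mm above the table at value 0; turns with the screw. The wing is an upright steel plate 34 mm long (along this point's x axis), 9 mm thick (y axis: pinch it across this), reaching 11.5 mm below to 11 mm above this point; under it a collar of 22 mm diameter, 8 mm high
- screw_1 (a joint): value in rad of thumbscrew 1, on the left (+y) end of the clamp. 0: wing in line with the clamp's x axis. Grows clockwise seen from above (tightening), the screw sinking 0.8 mm per rad; starts at -0.2 to 0.2, lower stop -0.8. Friction 0.03 N m; it stays where it is left. A sound screw runs freely to a value between 2.0 and 2.3, where it seats, stiffening by 1.5 N m per rad
- screw_2 (a joint): value in rad of thumbscrew 2, on the right (-y) end of the clamp. 0: wing in line with the clamp's x axis. Grows clockwise seen from above (tightening), the screw sinking 0.8 mm per rad; starts at -0.2 to 0.2, lower stop -0.8. Friction 0.03 N m; it stays where it is left. A sound screw runs freely to a value between 2.0 and 2.3, where it seats, stiffening by 1.5 N m per rad
- shank_1: shank of thumbscrew 1, hidden in the clamp, on the screw's axis 18 mm below the clamp's top. Thread load = turning effort beyond friction / 15 mm: 0.15 N m gives 10 N; over 30 N (0.45 N m) spoils it. On one of the two screws, not visibly different, it sits crossed: it runs freely only to a value between 0.43 and 0.67, then stiffens springily by 1.2 N m per rad
- shank_2: shank of thumbscrew 2, hidden in the clamp, on the screw's axis 18 mm below the clamp's top. Thread load = turning effort beyond friction / 15 mm: 0.15 N m gives 10 N; over 30 N (0.45 N m) spoils it. On one of the two screws, not visibly different, it sits crossed: it runs freely only to a value between 0.43 and 0.67, then stiffens springily by 1.2 N m per rad
- spool: bystander: wooden thread spool, 25 mm diameter, 29 mm high, standing in front of the clamp; origin: centre of its underside
- pot: bystander: small round pigment pot with screwed-on black lid, 36 mm diameter, 21 mm high, standing behind the clamp; origin: centre of its underside
- sander: bystander: flat sanding block 34 x 64 x 10 mm lying behind the clamp; origin: centre of its underside

How it is judged:
On the way, in this order (a step that is already met when the one before it is completed fails the run):
1. the crossed screw's early stiffness has been felt: thread load over 4 N at a value below 1.1 (((contact force between shank_1 and anything else above 4 N and value of joint screw_1 below 1.1 rad) or (contact force between shank_2 and anything else above 4 N and value of joint screw_2 below 1.1 rad))), for 0.1 s.
2. the crossed screw is backed off: no load on either thread (contact force between each of shank_1, shank_2 and anything else below 0.3 N), for 0.2 s.
3. the sound screw is run home and snug: thread load over 6 N at a value above 1.7 (((contact force between shank_1 and anything else above 6 N and value of joint screw_1 above 1.7 rad) or (contact force between shank_2 and anything else above 6 N and value of joint screw_2 above 1.7 rad))), for 0.1 s.
At the end, for the whole second after the job is handed in: the sound thumbscrew is home (value above 1.8) and still snug (thread load over 0.8 N); the crossed one is backed off and loose (value below 0.6, no thread load); both at rest (((contact force between shank_1 and anything else above 0.8 N and value of joint screw_1 above 1.8 rad and contact force between shank_2 and anything else below 0.3 N and value of joint screw_2 below 0.6 rad) or (contact force between shank_2 and anything else above 0.8 N and value of joint screw_2 above 1.8 rad and contact force between shank_1 and anything else below 0.3 N and value of joint screw_1 below 0.6 rad)) and velocity of joint screw_1 between -0.05 and 0.05 rad/s and velocity of joint screw_2 between -0.05 and 0.05 rad/s); the robot touches nothing.
It fails at once if thread of thumbscrew 1 overloaded (over 30 N): crossed thread forced or screw overtightened (contact force between shank_1 and anything else above 30 N).
It fails at once if thread of thumbscrew 2 overloaded (over 30 N): crossed thread forced or screw overtightened (contact force between shank_2 and anything else above 30 N).
It fails at once if bystander spool shifted by more than 20 mm (distance of spool from where it was at the start of the episode above 0.02 m).
It fails at once if bystander pot shifted by more than 20 mm (distance of pot from where it was at the start of the episode above 0.02 m).
It fails at once if bystander sander shifted by more than 20 mm (distance of sander from where it was at the start of the episode above 0.02 m).
It also fails if it takes over 70 s, if anything falls off the work surface, if the arm or the gripper's body presses on something with over 40 N, if the wrist force passes 120 N, or if a joint passes its speed limit or range.

## Robot

A 6-joint arm with a two-finger parallel gripper is mounted at the origin on a cart in front of the work surface, level with it; the furniture and walls round the work are solid. World frame = base frame: x ahead of the robot, y to its left, z up, the work surface at z = 0. Lengths are in m, angles in rad, forces in N, time in s.
With the tool pointing down it reaches from about 0.275 to 1 m from the base axis. Payload 8.4 kg.
Tool frame: the origin (TCP) lies on the centre line of the jaws, within the pads' length; the fingertips stand 17 mm ahead of it and the grasp point (between the pads) lies 2 mm behind it (bot.tcp_to_tips is the z of the fingertips in the tool frame, in m); z points along the fingers, y is the line along which they close (so a half turn about z gives the same grasp; the last joint's range is limited). The gripper opens to 85 mm and grips with 20 to 120 N. Pads are 22 mm wide; open, the fingers measure 114 mm over their backs; the gripper's body (76 mm by 85 mm) begins 54 mm behind the grasp point. The pads swing forward as they close: fully open they stand 13 mm farther back than shut.
Start: joints at [1.168, 0.353, 1.633, -0, 1.155, -0.002], TCP at [0.244, 0.575, 0.248] pointing down, gripper open.
Joint ranges: [-2.63, 2.63], [-0.92, 2.1], [0.06, 2.66], [-1.3, 4.44], [0, 2.69], [-3.02, 3.02]. Speed limits (rad/s): [2.22, 2.22, 2.79, 3.14, 3.14, 3.14].

## Interface

Orientations are given as a unit quaternion [x, y, z, w].
In Python, from workcell import bot, hand, kinematics, get_obs, vision, hand_in gives the robot as it stands. The module is installed in compiled form; this text tells all that it offers. Calls block until the motion is done:
- bot.reach(position, orientation): joint-space move of the TCP to a pose.
- bot.servo_line(position, ori=None, velocity=0.15): straight line of the TCP; ori=None keeps the orientation; velocity is the mean speed in m/s.
- bot.goto_joints(angles): joint-space move.
- hand.move_gripper(opening, strength=None): finger opening in m; strength is the grip in N (None keeps the last); returns when the fingers have stopped.
- bot.dwell(seconds).
- kinematics.solve_ik(position, orientation): joint angles nearest the present ones, or None.
- get_obs(): the state.
- vision.read_camera(name): name is "side" or "top"; returns a dict with "frame" (420x560x3 uint8, red, green, blue), "intrinsics" (3x3 intrinsics, pixels), "view" (4x4, takes a point from world to camera coordinates). Camera axes: x right, y down, z forward; pixel columns grow to the right and rows downward; lengths in m; the calibration is good to about 2 mm. A picture is of the moment at which its call begins. There is no depth.
A pose or a line that the arm cannot do raises bot.IKError and nothing moves.
- hand_in(): hands the job in; it is judged then, once.
The state is a dict: "time_s": time; "joint_pos": joint angles; "joint_vel": joint speeds; "joint_efforts": joint torques, N m; "position": TCP position; "orientation": TCP orientation; "wrist_force": force on the tool from outside, world axes, zero at the start; "ft_torque": the same for the moment, N m; "gripper_width": finger opening in m; "grip_force": force on a finger pad.
Only numpy, scipy, OpenCV 4.12 (cv2) and the standard library are available. Lean on these libraries where they do the work, as an engineer would, in place of code of your own. Each camera call takes 0.05 s, during which the arm holds its last target. There are 200 camera calls.

## Working session

There is one attempt and no reset: what is moved stays moved. The work goes in short steps, each a Python script; the robot and the scene stay as the last script left them, time stands still between calls to the robot, and variables do not carry over. Pictures are saved under pics/ and viewed, at most 10 in all, crops included, and the job is handed in when it is done.

```bash
mkdir -p pics
python3 - <<'E'
from workcell import *
import cv2,numpy as np
for n in("top","side"):
    c=vision.read_camera(n); cv2.imwrite(f"pics/{n}0.png",c["frame"][:,:,::-1]); np.savez(f"{n}.npz",**c)
    print(c["intrinsics"].round(1).tolist(),c["view"].round(4).tolist())
o=get_obs();print(o)
E
```

```text
[[408.9, 0.0, 282.8], [0.0, 408.9, 215.3], [0.0, 0.0, 1.0]] [[0.0445, -0.999, 0.0008, -0.0046], [-0.9709, -0.0434, -0.2354, 0.6004], [0.2352, 0.0097, -0.9719, 0.7687], [0.0, 0.0, 0.0, 1.0]]
[[484.2, 0.0, 276.4], [0.0, 484.2, 210.7], [0.0, 0.0, 1.0]] [[0.9624, -0.2714, 0.0102, -0.5587], [-0.1263, -0.4807, -0.8677, 0.1481], [0.2404, 0.8338, -0.4969, 0.7548], [0.0, 0.0, 0.0, 1.0]]
{'time_s': 0.1, 'joint_pos': array([ 1.16763782e+00,  3.53588892e-01,  1.63405252e+00, -1.95940712e-05,
        1.15520473e+00, -2.38184155e-03]), 'joint_vel': array([ 0.00091129, -0.00213384, -0.00204276,  0.00115716,  0.00171301,
       -0.00021147]), 'joint_efforts': array([-1.21013803e-03, -6.06351542e+01, -3.42819250e+01,  4.24739574e-05,
        3.97690965e-03, -5.08690528e-05]), 'position': array([0.24366988, 0.57510438, 0.2476336 ]), 'orientation': array([ 1.99045987e-01,  9.79989950e-01, -6.15708970e-04, -1.17439068e-04]), 'wrist_force': array([0.11839511, 0.01620372, 0.70193222]), 'ft_torque': array([-0.02808391,  0.00935926,  0.04529253]), 'grip_force': 0.0, 'gripper_width': 0.08542552070687724}
```

View pics/top0.png

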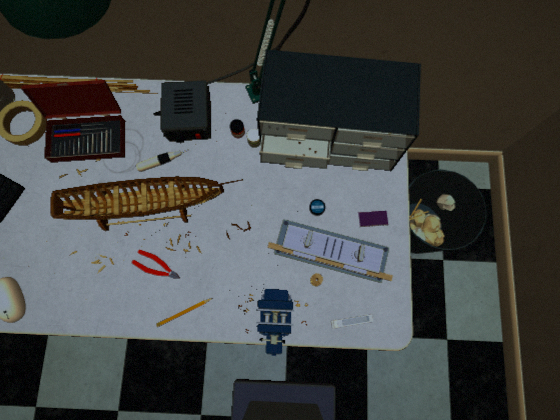

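View pics/side0.png

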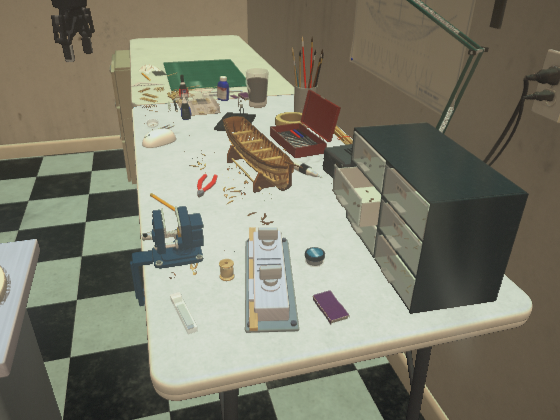

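The top view shows the clamp at about (330,250), running from (275,235) to (385,265), with wings near (308,239) and (360,253). The spool is at (316,280), the pot at (317,207) and the sander at (373,219). I'll enlarge both views.

Run:
```python
import cv2,numpy as np
a=np.load("top.npz")["frame"][200:295,260:400,::-1]; b=np.load("side.npz")["frame"][215:340,210:350,::-1]
cv2.imwrite("pics/t1.png",cv2.resize(a,None,fx=5.7,fy=5.7,interpolation=cv2.INTER_CUBIC))
cv2.imwrite("pics/s1.png",cv2.resize(b,None,fx=4.8,fy=4.8,interpolation=cv2.INTER_CUBIC))
```

```text
(no output)
```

View pics/t1.png

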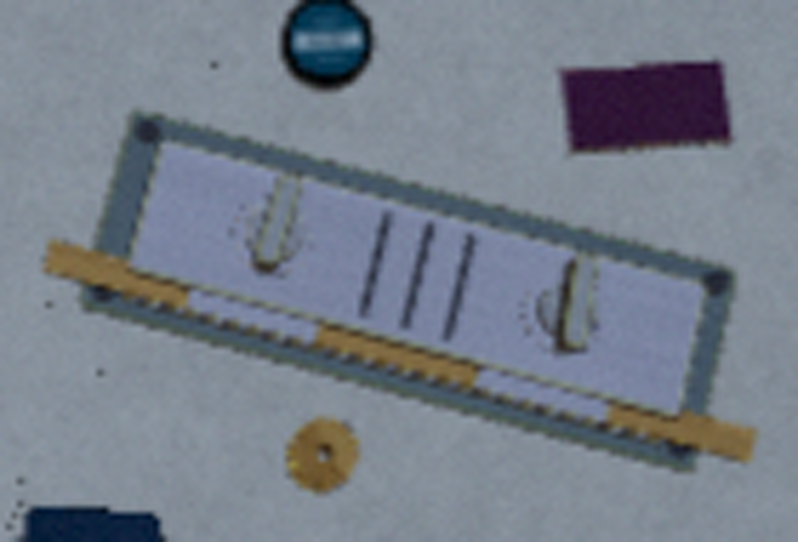

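View pics/s1.png

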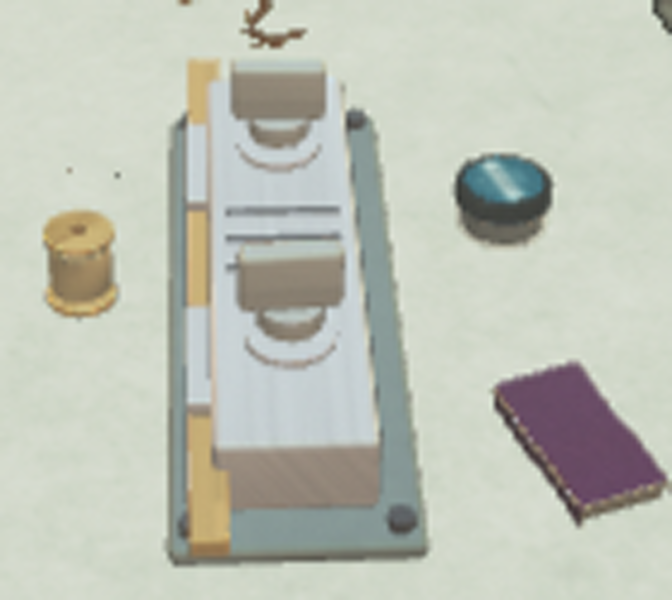

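The top crop shows the foot corners at (137,112), (735,268), (692,468) and (85,303). Wing 1's top face runs about (290,178) to (268,262), and wing 2's about (587,256) to (580,345). Next I'll compute the poses.

```bash
cat > geo.py <<'E'
import numpy as np
from scipy.optimize import least_squares
d=np.load("top.npz");K,V=d["intrinsics"],d["view"]
s=np.load("side.npz")
def back(uv,z,K=K,V=V):
    r=V[:3,:3].T@np.linalg.solve(K,[*uv,1]); c=-V[:3,:3].T@V[:3,3]
    return c+r*(z-c[2])/r[2]
def crop(u,v): return (260+(u+.5)/5.7-.5,200+(v+.5)/5.7-.5)
def scrop(u,v): return (210+(u+.5)/4.8-.5,215+(v+.5)/4.8-.5)
E
python3 - <<'E'
from geo import *
P=np.array([back(crop(*p),.008)[:2] for p in[(137,112),(735,268),(692,468),(85,303)]])
loc=np.array([[.04,.12],[.04,-.12],[-.04,-.12],[-.04,.12]])
R=lambda t:np.array([[np.cos(t),-np.sin(t)],[np.sin(t),np.cos(t)]])
f=least_squares(lambda q:(loc@R(q[2]).T+q[:2]-P).ravel(),[.5,-.1,0])
print("clamp top",f.x,f.fun.round(4))
for k,y in((1,.055),(2,-.055)): print("axis",k,f.x[:2]+R(f.x[2])@[0,y])
for p in([(290,178),(268,262)],[(587,256),(580,345)]):
    a,b=[back(crop(*q),.073)[:2] for q in p]; print("wing",(a+b)/2,np.hypot(*(a-b)),np.arctan2(*(a-b)[::-1])," val",f.x[2]-np.arctan2(*(a-b)[::-1]))
S=lambda u,v,z:back(scrop(u,v),z,s["intrinsics"],s["view"])[:2]
# side: foot corners, wing near top edge mids
for p in[(173,555,.008),(425,550,.008)]: print("side foot",S(*p))
for p in[((232,66),(325,66)),((238,250),(343,252))]:
    a,b=S(*p[0],.073),S(*p[1],.073); print("side wing",(a+b)/2,np.hypot(*(a-b)),np.arctan2(*(b-a)[::-1]))
print("spool",back(crop(322,455),.029),"pot",back(crop(327,42),.021))
E
```

```text
clamp top [ 0.54319021 -0.08633281 -0.21951455] [ 0.0018  0.0015  0.0004 -0.002  -0.0013 -0.0019 -0.0009  0.0024]
axis 1 [ 0.55516678 -0.03265263]
axis 2 [ 0.53121363 -0.14001299]
wing [ 0.55447204 -0.03203788] 0.03139948535080933 -0.22183514665209295  val 0.0023205972478513026
wing [ 0.53048236 -0.14007061] 0.03181530746611747 -0.0785851611295074  val -0.14092938827473422
side foot [ 0.47920451 -0.19409766]
side foot [ 0.55362096 -0.2120093 ]
side wing [ 0.55506158 -0.03235085] 0.03300476054768418 -0.25844458095575273
side wing [ 0.53054926 -0.139503  ] 0.0329783619279606 -0.29286950746474
spool [ 0.47612834 -0.05280109  0.029     ] pot [ 0.63445617 -0.05135296  0.021     ]
```

```bash
cat > h.py <<'E'
import numpy as np
from workcell import *
YAW=-0.2195; AX={1:(0.555,-0.0323),2:(0.5306,-0.1399)}; Z=0.070
def ori(v):
    p=np.pi+YAW-v; return [np.cos(p/2),np.sin(p/2),0,0]
def pos(k,v,dz=0): return [*AX[k],Z-0.0008*v+dz]
def st(tag,M0=0):
    o=get_obs(); print(tag,"t%.2f"%o["time_s"],"F",o["wrist_force"].round(1),"M",(o["ft_torque"]-M0).round(3),"w%.4f g%.1f"%(o["gripper_width"],o["grip_force"]),"p",o["position"].round(4),"q6 %.3f"%o["joint_pos"][5]); return o
def turn(k,v): bot.reach(pos(k,v),ori(v))
def grab(k,v):
    bot.reach(pos(k,v,.06),ori(v)); hand.move_gripper(.04,20)
    bot.servo_line(pos(k,v),ori(v)); bot.dwell(.2); o=st("pre")
    hand.move_gripper(0.0,20); bot.dwell(.2); st("grip",o["ft_torque"]); return o["ft_torque"]
E
python3 - <<'E'
from h import *
M0=grab(1,.02); np.save("M0.npy",M0)
for v in(.07,.12,.17): turn(1,v); st(v,M0)
E
```

```text
pre t3.82 F [ 0.2 -0.2  0.3] M [0.024 0.033 0.045] w0.0400 g0.0 p [ 0.5558 -0.0324  0.0711] q6 -1.392
grip t4.39 F [0.1 4.2 6.4] M [ 0.805  0.014 -0.048] w0.0085 g25.7 p [ 0.5554 -0.0319  0.0704] q6 -1.392
0.07 t4.64 F [-0.5  3.9  5.6] M [ 0.756  0.04  -0.074] w0.0088 g25.8 p [ 0.5553 -0.0319  0.0704] q6 -1.342
0.12 t4.89 F [-0.8  4.6  6.5] M [ 0.737  0.096 -0.137] w0.0084 g25.8 p [ 0.5553 -0.032   0.0703] q6 -1.292
0.17 t5.14 F [-1.2  4.1  6.6] M [ 0.706  0.075 -0.048] w0.0084 g25.8 p [ 0.5553 -0.032   0.0703] q6 -1.242
```

```bash
cat >> h.py <<'E'
def mz(n=5):
    r=[]
    for _ in range(n):
        o=get_obs(); r.append((o["ft_torque"][2],o["joint_efforts"][5],o["joint_pos"][5])); bot.dwell(.02)
    return np.mean(r,0)
def sweep(k,vs,lim):
    ref=[]
    for v in vs:
        turn(k,v); m=mz(); ref.append(m[1]); base=np.median(ref[:4])
        print("v%.3f Mz %.3f e6 %.3f q6 %.3f"%(v,*m))
        if abs(m[1]-base)>lim: break
    return v
E
python3 - <<'E'
from h import *
sweep(1,np.arange(.21,.43,.06),.08)
st("end")
E
```

```text
v0.210 Mz -0.035 e6 0.036 q6 -1.202
v0.270 Mz -0.029 e6 0.074 q6 -1.142
v0.330 Mz -0.019 e6 0.074 q6 -1.082
v0.390 Mz -0.017 e6 0.074 q6 -1.022
end t6.47 F [-0.2  3.5  6.4] M [ 0.599  0.212 -0.008] w0.0084 g25.8 p [ 0.5552 -0.0321  0.0701] q6 -1.022
```

Run:
```python
from h import *
v=sweep(1,np.arange(.42,.94,.035),.085)
st("end")
```

```text
v0.420 Mz -0.038 e6 0.018 q6 -0.992
v0.455 Mz -0.047 e6 0.027 q6 -0.957
v0.490 Mz -0.048 e6 0.027 q6 -0.922
v0.525 Mz -0.044 e6 0.028 q6 -0.887
v0.560 Mz -0.016 e6 0.028 q6 -0.852
v0.595 Mz -0.060 e6 0.028 q6 -0.817
v0.630 Mz -0.038 e6 0.039 q6 -0.782
v0.665 Mz -0.005 e6 0.059 q6 -0.747
v0.700 Mz 0.006 e6 0.083 q6 -0.712
v0.735 Mz 0.061 e6 0.109 q6 -0.677
v0.770 Mz 0.056 e6 0.135 q6 -0.642
end t10.14 F [-0.7  2.4  6.7] M [0.433 0.219 0.093] w0.0083 g25.9 p [ 0.555  -0.0323  0.0698] q6 -0.642
```

Screw 1 is crossed: effort rises from about 0.62 rad, giving roughly 7 N on the thread. I'll back it off and then take screw 2.

Run:
```python
from h import *
bot.dwell(.2)
for v in(.6,.4,.2): turn(1,v); print(mz().round(3))
hand.move_gripper(.04); bot.servo_line(pos(1,.2,.06)); bot.dwell(.3)
grab(2,-.04)
for v in (.1,.2,.3): turn(2,v)
sweep(2,np.arange(.36,.9,.08),.085); st("end")
```

```text
[ 0.031 -0.199 -0.813]
[ 0.026 -0.18  -1.013]
[ 0.028 -0.181 -1.213]
pre t14.23 F [-0.1  0.1  0.3] M [-0.031 -0.009  0.004] w0.0403 g0.0 p [ 0.5314 -0.1401  0.0711] q6 -1.652
grip t14.81 F [0.2 4.2 3.8] M [ 0.931 -0.094  0.015] w0.0083 g24.8 p [ 0.5311 -0.1393  0.0705] q6 -1.652
v0.360 Mz -0.038 e6 0.073 q6 -1.257
v0.440 Mz -0.022 e6 0.111 q6 -1.177
v0.520 Mz -0.051 e6 0.112 q6 -1.097
v0.600 Mz -0.021 e6 0.112 q6 -1.017
v0.680 Mz -0.039 e6 0.113 q6 -0.937
v0.760 Mz -0.048 e6 0.113 q6 -0.857
v0.840 Mz -0.019 e6 0.114 q6 -0.777
end t17.90 F [-1.4  2.3  6.2] M [ 0.5    0.274 -0.073] w0.0085 g25.1 p [ 0.5306 -0.1398  0.0697] q6 -0.777
```

Run:
```python
from h import *
for v in np.arange(.94,1.86,.1): turn(2,v)
v=sweep(2,np.arange(1.87,2.6,.03),.15); bot.dwell(.3); st("end"); print(v)
```

```text
v1.870 Mz -0.030 e6 0.022 q6 0.253
v1.900 Mz -0.006 e6 0.022 q6 0.283
v1.930 Mz -0.042 e6 0.022 q6 0.313
v1.960 Mz -0.005 e6 0.022 q6 0.343
v1.990 Mz -0.030 e6 0.022 q6 0.373
v2.020 Mz -0.035 e6 0.022 q6 0.403
v2.050 Mz -0.018 e6 0.023 q6 0.433
v2.080 Mz -0.035 e6 0.023 q6 0.463
v2.110 Mz -0.031 e6 0.023 q6 0.493
v2.140 Mz -0.014 e6 0.030 q6 0.523
v2.170 Mz 0.012 e6 0.049 q6 0.553
v2.200 Mz -0.016 e6 0.071 q6 0.583
v2.230 Mz 0.059 e6 0.095 q6 0.613
v2.260 Mz 0.057 e6 0.120 q6 0.643
v2.290 Mz 0.086 e6 0.146 q6 0.673
v2.320 Mz 0.115 e6 0.171 q6 0.703
v2.350 Mz 0.120 e6 0.197 q6 0.733
end t26.37 F [-3.8  4.7 10. ] M [0.833 0.813 0.163] w0.0081 g25.7 p [ 0.5295 -0.1394  0.0684] q6 0.733
2.3500000000000005
```

Run:
```python
from h import *
print(mz(15).round(3))
for v in(2.32,2.29,2.26): turn(2,v); print(v,mz(15).round(3))
st("end")
```

```text
[0.139 0.143 0.733]
2.32 [0.173 0.153 0.703]
2.29 [0.149 0.128 0.673]
2.26 [0.127 0.103 0.643]
end t28.12 F [-4.3  4.3 10.8] M [0.832 0.765 0.109] w0.0085 g25.6 p [ 0.5295 -0.1394  0.0685] q6 0.643
```

Run:
```python
from h import *
for v in(2.23,2.20,2.178): turn(2,v); print(v,mz(10).round(3))
for w in(.011,.014,.02,.035): hand.move_gripper(w)
bot.dwell(.2); st("open")
bot.servo_line(pos(2,2.178,.1),velocity=.1); bot.dwell(.3)
import cv2
for n in("top","side"):
    c=vision.read_camera(n)["frame"][:,:,::-1]; c=c[200:295,260:400] if n=="top" else c[215:340,210:350]
    cv2.imwrite(f"pics/{n}2.png",cv2.resize(c,None,fx=4.8,fy=4.8,interpolation=2))
st("up")
```

```text
2.23 [0.103 0.069 0.613]
2.2 [0.061 0.046 0.583]
2.178 [0.04  0.038 0.561]
open t30.52 F [ 0.2  0.2 -0.5] M [0.062 0.036 0.009] w0.0349 g0.0 p [ 0.5306 -0.1399  0.0683] q6 0.566
up t32.08 F [-0.4  0.6 -0.1] M [-0.012  0.034 -0.019] w0.0351 g0.0 p [ 0.5305 -0.1399  0.1681] q6 0.566
```

View pics/side2.png

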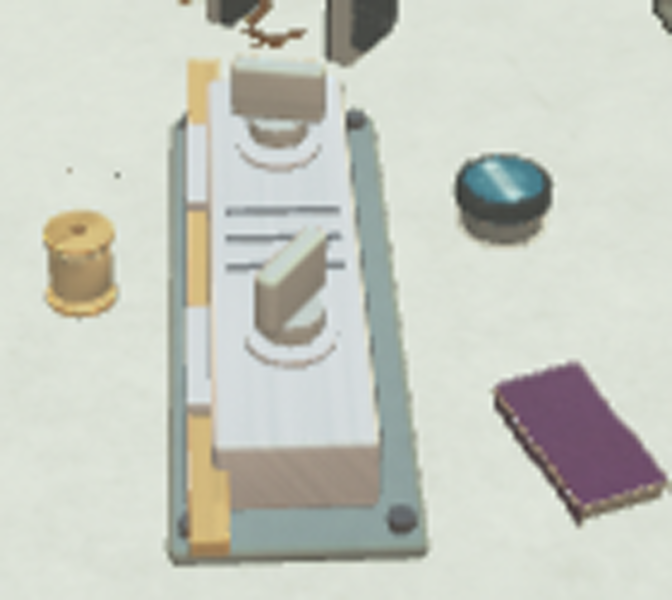

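The side view shows wing 1 (232–325,63) back near its start angle. Wing 2 (290,270) is turned home, and the spool, pot and sander have not moved. The gripper is clear, so I'll hand in.

```bash
python3 -c "
from workcell import *
print(hand_in())"
```

```text
the job is handed in; nothing more can be done
None
```

Job handed in, with no verdict returned: screw 1 was the crossed one (stiff from about 0.62 rad), so I backed it off to about 0.2 rad and left it loose; screw 2 went home to about 11 N, was eased back and released at an estimated 2–4 N (not re-measured), and the bystanders did not move.

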